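# Tip the jar-guide plate out of its bin and set it in the fence corner

### The arm

A 6-joint arm with a two-finger parallel gripper is mounted at the origin on the work surface. World frame = base frame: x ahead of the robot, y to its left, z up, the work surface at z = 0. Lengths are in m, angles in rad, forces in N, time in s.
With the tool pointing down it reaches from about 0.35 to 0.775 m from the base axis. Payload 7.3 kg.
Tool frame: the origin (TCP) lies between the finger pads; the fingertips stand ctrl.finger_overhang ahead of it and the grasp point (between the pads) lies 6 mm ahead of it (ctrl.finger_overhang is the distance from the TCP to the fingertips, in m); z points along the fingers, y is the direction in which the jaws open and shut (so a half turn about z gives the same grasp; the last joint's range is limited). The gripper opens to 92 mm and grips with 3 to 60 N. Pads are 19 mm wide; open, the fingers measure 130 mm over their backs; the gripper's body (75 mm by 190 mm) begins 47 mm behind the grasp point.
Start: joints at [1, 0.342, 1.524, -0, 1.275, -0.146], TCP at [0.216, 0.478, 0.252] pointing down, gripper open.
Joint ranges: [-2.53, 2.53], [-0.77, 2.02], [0.04, 2.7], [-1, 4.14], [0.28, 2.66], [-3.11, 3.11]. Speed limits (rad/s): [2.57, 2.57, 3.14, 3.14, 3.14, 3.14].

### API

Orientations are given as [roll, pitch, yaw] about the fixed x, y, z axes, in that order (R = Rz(yaw) Ry(pitch) Rx(roll)).
In Python, from station import ctrl gives the robot as it stands.
- The arm moves only by the tool move_arm, never from a script. Its argument "series" is a list of rows, each a list of 4 numbers: the shift along the tool's x, y, z in cm, then the turn about the tool's z in degrees. A call has 1 to 12 rows; each row shifts and turns the commanded pose from where the row before left it, along the tool's axes as they then stand; what a row does not reach is not made up. A row lasts 1/10 s, in which the tool goes at most 50 mm and 8.59 degrees, less where a joint would pass 70% of its speed; a pose out of reach is approached as far as the arm can. A call with a gripper value outside its range is refused whole. "grip" is the closure in counts, from 0 (fully open) to 255 (shut), set as the call begins (left out, the last holds). The fingers move at their own pace and stop on an object; "force" is the grip in N (left out, the last holds). Time passes only in rows, so rows that do not move let the fingers close. It gives the time, the measured TCP pose, the force and the opening at its end, in the units of the state.
- ctrl.observe(): the state, without advancing time (a new reading comes with each control period).
- ctrl.read_camera(name): name is "side" or "top"; returns a dict with "image" (384x512x3 uint8, red, green, blue), "fovy" (degrees; the focal length in pixels is half the picture's height over the tangent of half this angle, whatever the lens; pixels are square), "cx", "cy" (the principal point, pixels), "R" (3x3) and "t" (3): a world point X has camera coordinates R X + t. Camera axes: x right, y down, z forward; pixel columns grow to the right and rows downward; lengths in m; the calibration is good to about 2 mm. A picture is of the moment at which its call begins. There is no depth.
- ctrl.sign_off(): hands the job in, once; it reports no verdict.
Trained networks look in a picture, given as the dict that the camera call returned (one of the last four; its "shot" number tells which), for a name from the list of things; names that differ only in an ending like _2 or _b are one class to them, and where a whole thing is asked for, a point or a joint stands for the part that bears it (a point fixed in the world has none). Each returns a list of dicts, best first, with "conf" (0 to 1); they miss things now and then, are a little off and sometimes report something else, mostly with a low value. They report only what shows in the picture. A call takes as long as a camera call. They do not tell look-alikes from the thing itself.
- ctrl.silhouettes(picture, thing): "mask" (384x512 bool, what is visible of it) and "point" ([column, row] as shares, 0 to 1, of the picture: columns of its width, rows of its height, amid what is visible of it).
- ctrl.landmark_of(picture, thing): "point" ([column, row] as shares, 0 to 1, of the picture: columns of its width, rows of its height: a listed point, or the origin of a listed thing).
The state is a dict: "time_s": time; "qpos": joint angles; "joint_velocities": joint speeds; "joint_torque": joint torques, N m; "tool_pos": TCP position; "tool_rot": TCP orientation; "force": force on the tool from outside, world axes, zero at the start; "ft_torque": the same for the moment, N m; "width": finger opening in m.
Only numpy, scipy, OpenCV 4.12 (cv2) and the standard library are available. Lean on these libraries where they do the work, as an engineer would, in place of code of your own. Each camera call takes 0.05 s, during which the arm holds its last target. There are 200 camera calls.

### The job

For the change-over, take the jar-guide plate out of its deep bin by the grip tab: tip the tab end up steeply while the other end stays down in the bin, then draw it out from under the hood. Set it down gently, flat on the setting bed and right way up, push it home so that its tab-end edge and its straight edge lie against the two fences, and let go. Leave the other things on the table where they are.

Things in the scene. Friction and masses are not known exactly. Their poses are not given: they have to be found in the camera images.
- plate: jar-guide plate: aluminium comb 160 (x) by 100 (y) by 6 mm, about 0.25 kg, two 50 mm notches open to its -y edge, +y edge straight. Origin: centre of underside, z up. Upright grip tab, 14 (x) by 36 (y) mm, top 59 mm above the underside, centred 35 mm to +x and 14 mm to +y of the origin. Starts flat on the bin floor, +x as the bin's within 2 degrees
- plate_tab (a point): a point inside the grip tab, 42 mm above the plate's underside, at (35, 14, 42) mm in the plate's frame: where to grip, closing along the plate's x
- plate_corner (a point): the plate's (+x, +y) lower corner, at (80, 50, 0) mm in the plate's frame; same axes as the plate
- plate_heel (a point): point on the lower edge of the plate's -x end (the end away from the tab), at (-80, 14, 0) mm in the plate's frame
- bin: fixed deep steel bin, outer 206 (x) by 122 (y) by 80 mm high, walls and floor 3 mm. Origin: centre of underside, x along its length, pointing to the robot (world -x) within 0.25 rad. A 3 mm hood flush with the rim covers the 60 mm next to its -x wall (the far end), the other 140 mm is open. The plate's end away from the tab lies under the hood, so it cannot come straight up
- hood_lip (a point): middle of the hood's free edge, its upper face, at (-40, 0, 80) mm in the bin's frame
- bed: fixed setting bed: grey slab 220 (x) by 160 (y) mm, upper face 18 mm above the table. Two steel fences 12 mm wide, standing 12 mm above that face, along its own +x and +y edges (robot side, and right seen from the robot), meet in a right-angled corner; other sides open. Origin: centre of underside, x points to the robot (world -x) within 0.25 rad
- bed_corner (a point): the inner corner of the two fences at the level of the bed's upper face, at (98, 68, 18) mm in the bed's frame; same axes as the bed. The plate is home when plate_corner is here and the axes agree
- jar_near: bystander: closed jam jar with bare metal lid, 62 mm diameter, 75 mm tall, origin at the centre of its underside
- jar_far: bystander: closed jam jar with bare metal lid, 62 mm diameter, 75 mm tall, origin at the centre of its underside
- jar_side: bystander: closed jam jar with bare metal lid, 62 mm diameter, 75 mm tall, origin at the centre of its underside
- tape: bystander: white roll of tape lying flat, 100 mm diameter, 48 mm high, origin at the centre of its underside
- wrench: bystander: steel wrench 180 mm long lying flat, origin near its middle, x along it
- carton: bystander: closed cardboard carton 140 by 90 by 80 mm, origin at the centre of its underside
- spare: bystander: plain aluminium strip 120 by 60 by 6 mm without tab or notches, origin at the centre of its underside
There are look-alikes about, which are no part of the job. Of the things that look like the plate, take the one that is farthest from the robot's base at the start.

How it is judged:
On the way, in this order (a step that is already met when the one before it is completed fails the run):
1. the plate is tipped up by its tab end by more than 14 degrees while its other end is still low in the bin, less than 50 mm above the bin's underside (angle between plate's own z axis and vertical above 0.25 rad and z of plate_heel in the frame of bin between -0.005 and 0.05 m and z of plate_corner in the frame of bin above 0.04 m and horizontal distance between plate_heel and bin below 0.12 m), for 0.1 s.
2. the plate is out of the bin: its lower end above the rim or well away ((z of plate_heel in the frame of bin above 0.082 m or horizontal distance between plate and bin above 0.2 m)), for 0.1 s.
At the end, for the whole second after the job is handed in: The plate lies flat and right way up on the bed (tilt under 0.03 rad, corner within 3 mm of the bed's face), its +x and +y edges against the two fences: plate_corner within 4 mm of bed_corner along each bed axis and the plate's x within 0.045 rad of the bed's x; released and at rest (x of plate_corner in the frame of bed_corner between -0.004 and 0.003 m and y of plate_corner in the frame of bed_corner between -0.004 and 0.003 m and z of plate_corner in the frame of bed_corner between -0.003 and 0.003 m and angle between the x axis of plate and the x axis of bed, either way round below 0.045 rad and angle between plate's own z axis and vertical below 0.03 rad and linear speed of plate below 0.01 m/s and angular speed of plate below 0.05 rad/s); the robot touches nothing.
It fails at once if the plate is dropped or flung onto the bed (faster than 0.4 m/s when less than 50 mm above it) (horizontal distance between plate and bed below 0.12 m and z of plate in the frame of bed below 0.068 m and linear speed of plate above 0.4 m/s).
It fails at once if a bystander is moved by more than 30 mm or a jar knocked over (distance of any of jar_near, jar_far, jar_side, tape, wrench, carton, spare from where it was at the start of the episode above 0.03 m or angle between any of jar_near, jar_far, jar_side's own z axis and vertical above 0.5 rad).
It also fails if it takes over 51 s, if anything falls off the work surface, if the arm or the gripper's body presses on something with over 40 N, if the wrist force passes 120 N, or if a joint passes its speed limit or range.

## Working session

There is one attempt and no reset: what is moved stays moved. The work goes in short steps, Python scripts to look and compute and a tool call to move; the robot and the scene stay as the last step left them, time stands still between calls to the robot, and variables do not carry over. Pictures are saved under pics/ and viewed, about 8 in all and at most 12, crops included, and the job is handed in when it is done.

Besides the shell and the picture viewer there is one more tool, called after "Call:" in YAML: its name, and indented under it one key for each argument. move_arm: Moves the arm, as the interface text tells. Its arguments: {"type":"object","properties":{"series":{"type":"array"},"grip":{"type":"number"},"force":{"type":"number"}},"required":["series"]}

```bash
mkdir -p pics; ls; cat > h.py <<'E'
import numpy as np, cv2
from station import ctrl
def K(p):
    f=p["image"].shape[0]/2/np.tan(np.radians(p["fovy"])/2); return f
def px(p,pt): return np.array([pt[0]*512,pt[1]*384])
def ray(p,uv):
    f=K(p); d=np.array([(uv[0]-p["cx"])/f,(uv[1]-p["cy"])/f,1]); R=np.array(p["R"]);t=np.array(p["t"])
    d=R.T@d; return -R.T@t, d/np.linalg.norm(d)
def proj(p,X):
    c=np.array(p["R"])@np.array(X)+np.array(p["t"]); f=K(p); return np.array([p["cx"]+f*c[0]/c[2],p["cy"]+f*c[1]/c[2]])
def atz(p,uv,z):
    o,d=ray(p,uv); return o+d*(z-o[2])/d[2]
def tri(obs):
    A=np.zeros((3,3));b=np.zeros(3)
    for p,uv in obs:
        o,d=ray(p,uv);M=np.eye(3)-np.outer(d,d);A+=M;b+=M@o
    X=np.linalg.solve(A,b); return X,[np.round(np.linalg.norm(proj(p,X)-uv),1) for p,uv in obs]
def save(p,n,box=None,s=1):
    im=p["image"][:,:,::-1]
    if box: im=im[box[1]:box[3],box[0]:box[2]]
    cv2.imwrite("pics/"+n,cv2.resize(im,None,fx=s,fy=s,interpolation=cv2.INTER_CUBIC))
E
python3 - <<'E'
from h import *
S=ctrl.read_camera("side");T=ctrl.read_camera("top")
save(S,"s0.png",s=1.5);save(T,"t0.png",s=1.5)
print(ctrl.finger_overhang,ctrl.observe())
for n,p in(("S",S),("T",T)):
    print(n,p.keys(),p["fovy"],p["cx"],p["cy"],(-np.array(p["R"]).T@p["t"]).round(3))
    for th in["plate","plate_tab","plate_corner","plate_heel","bin","hood_lip","bed","bed_corner","jar_near","tape","wrench","carton","spare"]:
        print(th,[(px(p,d["point"]).round(1).tolist(),round(d["conf"],2)) for d in ctrl.landmark_of(p,th)])
E
```

```text
pics
0.025 {'time_s': 0.1, 'qpos': array([ 9.99999417e-01,  3.42647514e-01,  1.52488037e+00,  1.47750607e-05,
        1.27540482e+00, -1.45983264e-01]), 'joint_velocities': array([-0.00041918, -0.00241484, -0.00212831,  0.00072578,  0.00082658,
       -0.0002895 ]), 'joint_torque': array([ 1.73630360e-03, -4.32003880e+01, -2.44695443e+01,  7.20090070e-02,
        5.26188430e-02, -9.12762721e-05]), 'tool_pos': array([0.2161768 , 0.47808485, 0.25113166]), 'tool_rot': array([-3.14026891e+00, -2.08910648e-04,  2.71677456e+00]), 'force': array([-0.48938299,  0.92253808,  0.32453038]), 'ft_torque': array([0.02911315, 0.01282746, 0.04015061]), 'width': 0.09199452778594776}
S dict_keys(['image', 'fovy', 'cx', 'cy', 'R', 't', 'shot']) 42.62483694669159 253.87080464439907 190.99374786503446 [0.243 1.242 0.879]
plate [([296.8, 175.8], 0.73), ([206.2, 250.9], 0.62), ([356.8, 294.2], 0.62), ([264.9, 309.5], 0.55)]
plate_tab [([253.1, 292.3], 0.94), ([218.9, 237.5], 0.47)]
plate_corner [([230.0, 239.0], 0.6), ([319.6, 285.0], 0.59)]
plate_heel [([377.1, 313.5], 0.87), ([287.3, 328.7], 0.78)]
bin [
[... 477 characters left out ...]
0.005  1.36 ]
plate [([180.7, 161.7], 0.93), ([144.0, 299.9], 0.87), ([115.3, 223.0], 0.82)]
plate_tab [([115.1, 213.6], 0.94), ([142.5, 292.2], 0.88), ([184.8, 167.7], 0.71)]
plate_corner [([147.4, 266.8], 0.95), ([199.3, 187.5], 0.61), ([118.6, 195.0], 0.59)]
plate_heel [([184.2, 133.7], 0.95), ([96.1, 246.4], 0.78), ([120.4, 319.0], 0.69), ([316.7, 169.5], 0.38)]
bin [([183.9, 158.1], 0.96)]
hood_lip [([179.6, 143.5], 0.64)]
bed [([316.3, 169.0], 0.64), ([229.8, 97.1], 0.31)]
bed_corner [([332.4, 202.5], 0.58)]
jar_near [([253.9, 203.8], 0.82)]
tape [([94.4, 168.3], 0.77)]
wrench [([188.9, 229.2], 0.92)]
carton [([409.2, 181.2], 0.58)]
spare [([324.4, 231.1], 0.59), ([315.6, 167.7], 0.5)]
```

View pics/s0.png

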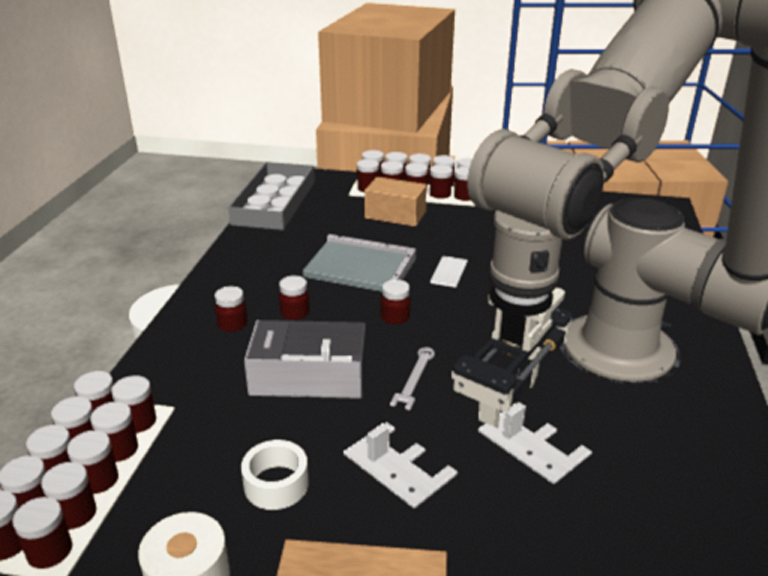

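View pics/t0.png

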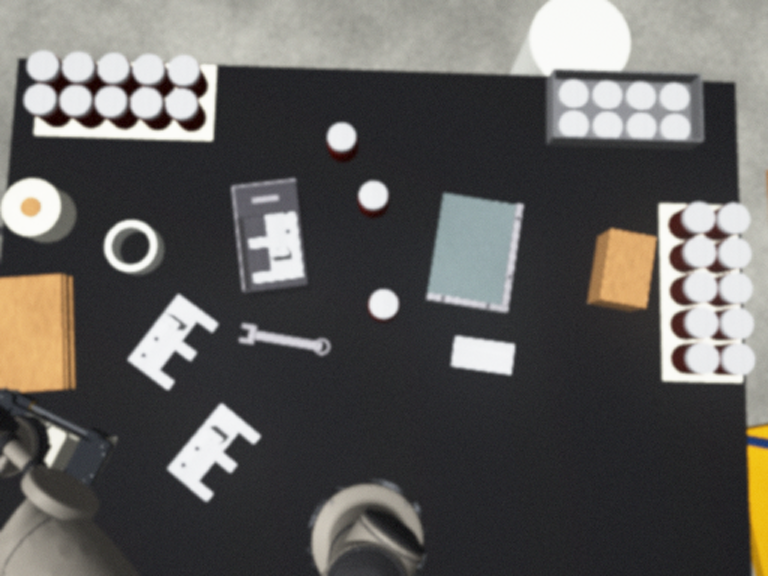

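```bash
python3 - <<'E'
from h import *
S=ctrl.read_camera("side");T=ctrl.read_camera("top")
a=cv2.resize(T["image"][110:205,145:215,::-1],None,fx=5,fy=5,interpolation=cv2.INTER_CUBIC)
b=cv2.resize(S["image"][200:275,155:250,::-1],None,fx=4.2,fy=4.2,interpolation=cv2.INTER_CUBIC)
c=np.zeros((475,755,3),np.uint8); c[:a.shape[0],:350]=a; c[:b.shape[0],355:355+b.shape[1]]=b[:, :400]; cv2.imwrite("pics/c1.png",c)
def m(p,th,near):
    L=[d for d in ctrl.silhouettes(p,th)]
    L=[d for d in L if np.linalg.norm(px(p,d["point"])-near)<35]
    return (L[0]["mask"],L[0]["conf"]) if L else (None,0)
def rect(mask,p,z):
    c=max(cv2.findContours(mask.astype(np.uint8),0,1)[0],key=cv2.contourArea)
    r=cv2.boxPoints(cv2.minAreaRect(c)); W=np.array([atz(p,q+0.0,z)[:2] for q in r])
    e=[W[1]-W[0],W[2]-W[1]]; L=max(e,key=np.linalg.norm)
    return W.mean(0).round(4),[np.linalg.norm(k).round(4) for k in e],np.degrees(np.arctan2(L[1],L[0])).round(2),c.shape
for th,near,z in(("bin",(180,158),.08),("bed",(316,168),.022),("plate",(181,162),.009)):
    k,cf=m(T,th,np.array(near)); print(th,cf,None if k is None else (rect(k,T,z),int(k.sum())))
# tri of points
def best(p,th,near):
    L=[px(p,d["point"]) for d in ctrl.landmark_of(p,th)]
    L=[q for q in L if np.linalg.norm(q-near)<25]; return L[0] if L else None
for th,t,s in(("plate_tab",(186,167),(217,234)),("plate_corner",(199,187),(230,239)),("hood_lip",(180,143),(191,228)),("bed_corner",(335,205),(272,169)),("bin",(184,158),(206,252)),("bed",(316,169),(240,178)),("plate_heel",(184,134),(0,0))):
    x=best(T,th,np.array(t));y=best(S,th,np.array(s)); print(th,x,y)
    if x is not None and y is not None: X,e=tri([(T,x),(S,y)]); print("   ",X.round(4),e)
for th in("jar_near","jar_far","jar_side"):
    print(th,[(atz(T,px(T,d["point"]),0)[:2].round(3).tolist(),round(d["conf"],2)) for d in ctrl.landmark_of(T,th)])
E
```

```text
bin 0.74 ((array([0.5733, 0.1993]), [np.float64(0.13), np.float64(0.2173)], np.float64(-171.56), (228, 1, 2)), 2232)
bed 0.71 ((array([ 0.5659, -0.1975]), [np.float64(0.2217), np.float64(0.1657)], np.float64(-7.73), (241, 1, 2)), 3903)
plate 0.63 ((array([0.567 , 0.2017]), [np.float64(0.103), np.float64(0.1384)], np.float64(-170.74), (159, 1, 2)), 1140)
plate_tab [186.0096 169.3056] [218.112  235.8144]
    [0.5443 0.1881 0.0447] [np.float64(0.2), np.float64(0.2)]
plate_corner [201.1136 188.6976] [228.5056 241.1136]
    [ 0.5093  0.1494 -0.0011] [np.float64(4.9), np.float64(5.1)]
hood_lip [173.9776 143.5008] [190.1056 225.4848]
    [0.611  0.2186 0.0923] [np.float64(0.3), np.float64(0.3)]
bed_corner None [271.0016 168.384 ]
bin [184.0128 158.5152] [208.384  251.4816]
    [ 0.5781  0.2016 -0.0039] [np.float64(2.5), np.float64(2.7)]
bed [316.416 172.608] [239.5136 181.0176]
    [ 0.5616 -0.2015 -0.0108] [np.float64(2.1), np.float64(1.8)]
plate_heel [183.7056 132.096 ] None
jar_near [([0.449, -0.01], 0.59)]
jar_far [([0.653, 0.006], 0.91)]
jar_side [([0.503, 0.145], 0.6), ([0.659, 0.21], 0.58)]
```

View pics/c1.png

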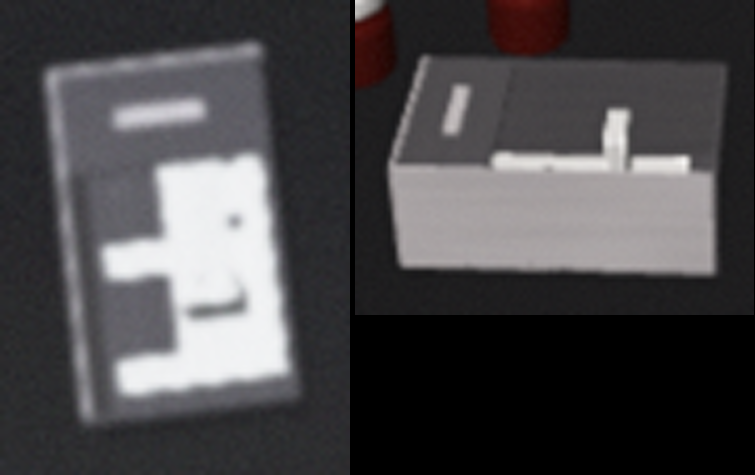

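```bash
python3 - <<'E'
from h import *
T=ctrl.read_camera("top")
W=lambda q,z:atz(T,np.array(q)/5+[145-.4,110-.4],z)[:2]
c=[W(q,.08) for q in((45,72),(262,45),(297,395),(85,425))]
print("bin",np.mean(c,0),[np.linalg.norm(c[i]-c[i-1]).round(4) for i in range(4)],np.degrees(np.arctan2(*(c[2]-c[1])[::-1])),np.degrees(np.arctan2(*(c[3]-c[0])[::-1])))
e=[W(q,.009) for q in((262,165),(287,370))];k=[W(q,.009) for q in((120,393),(287,372))];n=[W(q,.009) for q in((103,262),(117,380))]
for s in(e,k,n): print(np.round(s,4).tolist(),np.degrees(np.arctan2(*(s[1]-s[0])[::-1])).round(2))
yaw=np.radians(-171.0);x=np.array([np.cos(yaw),np.sin(yaw)]);y=np.array([-x[1],x[0]])
cx=np.mean([x@q for q in k])-.08; cy=(np.mean([y@q for q in e])-.05+np.mean([y@q for q in n])+.05)/2
print("y est",np.mean([y@q for q in e])-.05,np.mean([y@q for q in n])+.05)
for off in((0,0),(.035,.014)): print((x*(cx+off[0])+y*(cy+off[1])).round(4))
bc=np.mean(c,0); print("plate in bin frame",cx-x@bc,cy-y@bc)
# white pixels fit
b=ctrl.read_camera("side")
print([ (proj(b,[*(x*(cx+.035)+y*(cy+.014)),z])-[155,200])*4.2+[355,0] for z in(.009,.062)])
# bed crop
a=cv2.resize(T["image"][120:220,275:360,::-1],None,fx=5,fy=5,interpolation=cv2.INTER_CUBIC);cv2.imwrite("pics/bed.png",a)
E
```

```text
bin [0.5764661  0.20443396] [np.float64(0.2059), np.float64(0.1252), np.float64(0.2046), np.float64(0.1205)] -172.13855981967268 -170.8201944396795
[[0.6334, 0.1639], [0.5088, 0.1439]] -170.89
[[0.4921, 0.2428], [0.5076, 0.1438]] -81.13
[[0.5711, 0.2567], [0.4999, 0.245]] -170.62
y est -0.11262819272822237 -0.11397296613403905
[0.5788 0.2064]
[0.5464 0.1871]
plate in bin frame -0.0025935097220272096 -0.0015627072637598438
[array([618.38737737, 191.31903178]), array([615.41707133, 127.90299086])]
```

View pics/bed.png

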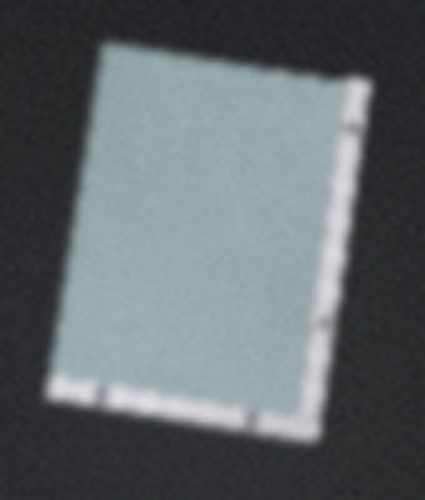

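```bash
cat >> h.py <<'E'
def go(X,yawdeg):
    s=ctrl.observe(); y=s["tool_rot"][2]; d=np.array(X)-s["tool_pos"]
    dy=(yawdeg-np.degrees(y)+180)%360-180
    print("t",s["time_s"],"pos",s["tool_pos"].round(4),"yaw",np.degrees(y).round(2),"w",s["width"].round(4),"F",s["force"].round(1))
    print("shift cm",(100*np.array([d@[np.cos(y),np.sin(y),0],d@[np.sin(y),-np.cos(y),0],-d[2]])).round(2),"turn about tool z deg",(-dy).round(2))
E
python3 - <<'E'
from h import *
T=ctrl.read_camera("top")
W=lambda q,z:atz(T,np.array(q)/5+[275-.4,120-.4],z)[:2]
A=W((100,42),.018);B=W((372,77),.03);C=W((320,440),.03);D=W((45,402),.03);I=W((299,413),.03)
ang=lambda d:np.degrees(np.arctan2(d[1],d[0])).round(2)
print(np.linalg.norm(B-C),np.linalg.norm(C-D),np.linalg.norm(A-D),np.linalg.norm(A-B)); print(ang(C-B),ang(C-D)-90+180,ang(D-A),ang(B-A)+90,"inner",I,"outer",C)
yaw=np.radians(172); x=np.array([np.cos(yaw),np.sin(yaw)]);y=np.array([-x[1],x[0]])
print("corner via outer",C-.012*x-.012*y)
go([.545,.188,.16],-171)
E
```

```text
0.22188066679914367 0.16393812127572738 0.22340112746762375 0.16422148730357825
172.2 -6.340000000000003 172.28 -6.8700000000000045 inner [ 0.46151848 -0.2506397 ] outer [ 0.44584559 -0.26319028]
corner via outer [ 0.45939888 -0.25297714]Traceback (most recent call last):
  File "<stdin>", line 9, in <module>
  File "h.py", line 25, in go
    print("t",s["time_s"],"pos",s["tool_pos"].round(4),"yaw",np.degrees(y).round(2),"w",s["width"].round(4),"F",s["force"].round(1))
                                                                                        ^^^^^^^^^^^^^^^^
AttributeError: 'float' object has no attribute 'round'
```

Call:
move_arm:
  series:
    - [0,0,0,-8.3]
    - [0,0,0,-8.3]
    - [0,0,0,-8.3]
    - [0,0,0,-8.3]
  grip: 125
  force: 3

```text
time_s: 3.05
tool_pos: [0.2164, 0.4784, 0.2517]
tool_rot: [3.142, 0.0, -2.981]
force: [-0.3, 0.0, 0.2]
width: 0.0645
```

```bash
python3 -c "
from h import *
go([.545,.188,.16],-171)"
```

```text
Traceback (most recent call last):
  File "h.py", line 25, in go
    print("t",s["time_s"],"pos",s["tool_pos"].round(4),"yaw",np.degrees(y).round(2),"w",s["width"].round(4),"F",s["force"].round(1))
                                                                                        ^^^^^^^^^^^^^^^^
AttributeError: 'float' object has no attribute 'round'
```

```bash
sed -i 's/"w",s\["width"\].round(4)/"w",round(float(s["width"]),4)/; s/"F",s\["force"\].round(1)/"F",np.round(s["force"],1)/' h.py; python3 -c "
from h import *
go([.545,.188,.16],-171)"
```

```text
t 3.05 pos [0.2164 0.4784 0.2517] yaw -170.8 w 0.0645 F [-0.3  0.   0.2]
shift cm [-27.8  -33.92   9.17] turn about tool z deg 0.2
```

Call:
move_arm:
  series:
    - [-2.5,-3.1,0,0]
    - [-2.5,-3.1,0,0]
    - [-2.5,-3.1,0,0]
    - [-2.5,-3.1,0,0]
    - [-2.5,-3.1,0,0]
    - [-2.5,-3.1,0,0]
    - [-2.5,-3.1,0,0]
    - [-2.5,-3.1,0,0]
    - [-2.5,-3.1,1,0]
    - [-2.5,-3.1,2,0]
    - [-2.8,-2.9,3,0.2]
    - [0,0,3,0]
  grip: 138

```text
time_s: 4.25
tool_pos: [0.5469, 0.1831, 0.161]
tool_rot: [-3.141, 0.004, -2.995]
force: [0.9, -0.1, -0.4]
width: 0.0421
```

```bash
python3 - <<'E'
from h import *
go([.545,.188,.16],-171)
T=ctrl.read_camera("top");S=ctrl.read_camera("side")
a=cv2.resize(T["image"][100:210,130:230,::-1],None,fx=4,fy=4,interpolation=cv2.INTER_CUBIC)
b=cv2.resize(S["image"][150:275,150:260,::-1],None,fx=3.5,fy=3.5,interpolation=cv2.INTER_CUBIC)
c=np.zeros((440,790,3),np.uint8); c[:a.shape[0],:400]=a; c[:b.shape[0],402:402+b.shape[1]]=b[:440]; cv2.imwrite("pics/c2.png",c)
E
```

```text
t 4.25 pos [0.5469 0.1831 0.161 ] yaw -171.59 w 0.0421 F [ 0.9 -0.1 -0.4]
shift cm [0.12 0.52 0.1 ] turn about tool z deg -0.59
```

View pics/c2.png

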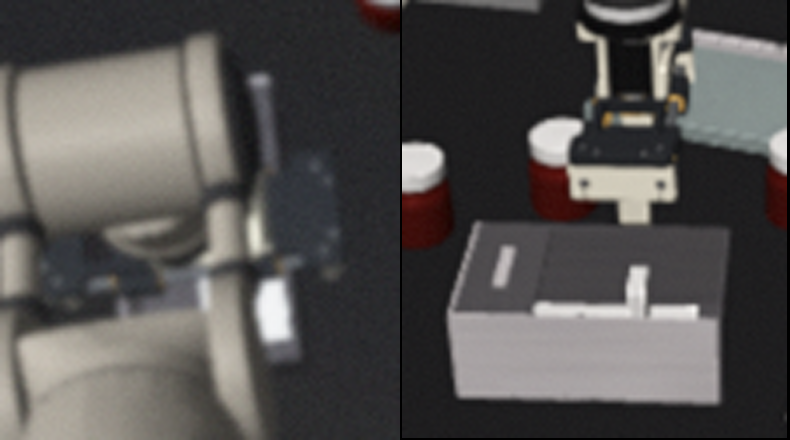

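Call:
move_arm:
  series:
    - [0.1,0.5,1.5,-0.6]
    - [0,0,2,0]
    - [0,0,2,0]
    - [0,0,0.6,0]
    - [0,0,0,0]
  grip: 130

```text
time_s: 4.85
tool_pos: [0.5411, 0.1917, 0.1014]
tool_rot: [3.141, -0.0, -2.979]
force: [0.4, -0.3, 1.0]
width: 0.045
```

```bash
python3 - <<'E'
from h import *
go([.545,.188,.052],-171)
T=ctrl.read_camera("top");S=ctrl.read_camera("side")
a=cv2.resize(S["image"][175:275,150:250,::-1],None,fx=5.5,fy=5.5,interpolation=cv2.INTER_CUBIC)
cv2.imwrite("pics/c3.png",a)
L=ctrl.landmark_of(S,"plate_tab");print([(px(S,d["point"]).round(1),d["conf"]) for d in L][:3])
s=ctrl.observe()["tool_pos"];print("tip px",proj(S,s-[0,0,.025]),"tab pred",proj(S,[.545,.188,.045]))
E
```

```text
t 4.85 pos [0.5411 0.1917 0.1014] yaw -170.69 w 0.045 F [ 0.4 -0.3  1. ]
shift cm [-0.33 -0.43  4.94] turn about tool z deg 0.31
[(array([253.2, 290.1]), 0.71), (array([218.2, 238.3]), 0.65), (array([343.2, 279.5]), 0.55)]
tip px [217.92501943 227.06579429] tab pred [217.64150525 235.62036396]
```

View pics/c3.png

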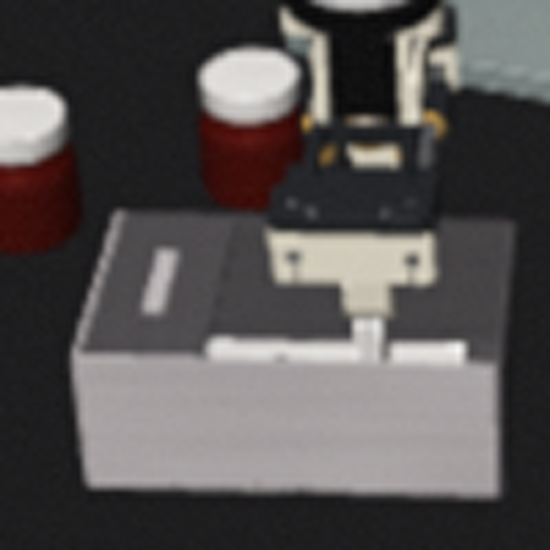

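Call:
move_arm:
  series:
    - [-0.3,-0.4,0,0.3]
    - [0,0,0,0]
    - [0,0,1,0]
    - [0,0,1,0]
    - [0,0,1,0]
    - [0,0,0,0]

```text
time_s: 5.6
tool_pos: [0.5437, 0.1874, 0.0686]
tool_rot: [-3.141, -0.004, -2.985]
force: [-0.1, -0.3, 0.9]
width: 0.045
```

```bash
python3 -c "
from h import *
go([.545,.188,.052],-171)"
```

```text
t 5.6 pos [0.5437 0.1874 0.0686] yaw -171.04 w 0.045 F [-0.1 -0.3  0.9]
shift cm [-0.14  0.04  1.66] turn about tool z deg -0.04
```

Call:
move_arm:
  series:
    - [-0.1,0,0.8,0]
    - [0,0,0.7,0]
    - [0,0,0,0]
    - [0,0,0,0]

```text
time_s: 6.0
tool_pos: [0.5459, 0.1879, 0.0557]
tool_rot: [3.142, -0.0, -2.985]
force: [0.3, 0.1, -0.3]
width: 0.0453
```

Call:
move_arm:
  series:
    - [0,0,0,0]
    - [0,0,0,0]
    - [0,0,0,0]
    - [0,0,0,0]
    - [0,0,0,0]
  grip: 255
  force: 5

```text
time_s: 6.5
tool_pos: [0.5461, 0.1877, 0.0561]
tool_rot: [-3.141, 0.0, -2.985]
force: [-0.9, -2.7, 2.2]
width: 0.0359
```

Call:
move_arm:
  series:
    - [-0.1,0,-0.5,0]
    - [-0.1,0,-0.5,0]
    - [-0.2,0,-0.5,0]
    - [-0.2,0,-0.5,0]
    - [-0.2,0,-0.5,0]
    - [-0.2,0,-0.5,0]
    - [-0.2,0,-0.5,0]
    - [0,0,0,0]

```text
time_s: 7.3
tool_pos: [0.5586, 0.1898, 0.0918]
tool_rot: [3.141, 0.002, -2.985]
force: [0.1, -0.6, -3.3]
width: 0.0359
```

```bash
python3 - <<'E'
from h import *
S=ctrl.read_camera("side")
go([.545,.188,.1],-171)
a=cv2.resize(S["image"][160:275,150:265,::-1],None,fx=5,fy=5,interpolation=cv2.INTER_CUBIC)
cv2.imwrite("pics/c4.png",a)
E
```

```text
t 7.35 pos [0.5581 0.1898 0.0913] yaw -171.04 w 0.036 F [-0.2 -0.3 -4.3]
shift cm [ 1.32  0.03 -0.87] turn about tool z deg -0.04
```

View pics/c4.png

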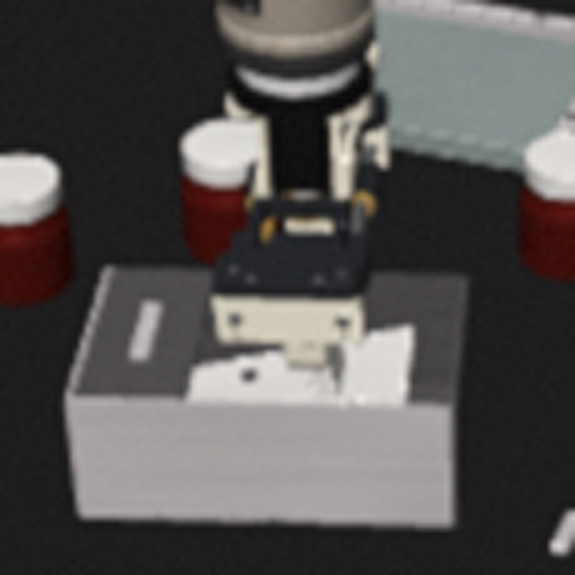

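Call:
move_arm:
  series:
    - [0,0,-0.4,0]
    - [0,0,-0.5,0]
    - [0,0,-0.5,0]
    - [0,0,-0.5,0]
    - [0,0,-0.4,0]
    - [0,0,0,0]

```text
time_s: 7.95
tool_pos: [0.5582, 0.1898, 0.1147]
tool_rot: [3.141, 0.002, -2.985]
force: [-0.5, 0.4, -3.8]
width: 0.0361
```

```bash
python3 - <<'E'
from h import *
S=ctrl.read_camera("side")
go([.545,.188,.1],-171)
a=cv2.resize(S["image"][145:275,150:265,::-1],None,fx=4.5,fy=4.5,interpolation=cv2.INTER_CUBIC)
cv2.imwrite("pics/c5.png",a)
E
```

```text
t 8.0 pos [0.558  0.1898 0.1143] yaw -171.04 w 0.0358 F [-0.7  0.1 -4.2]
shift cm [1.31 0.03 1.43] turn about tool z deg -0.04
```

View pics/c5.png

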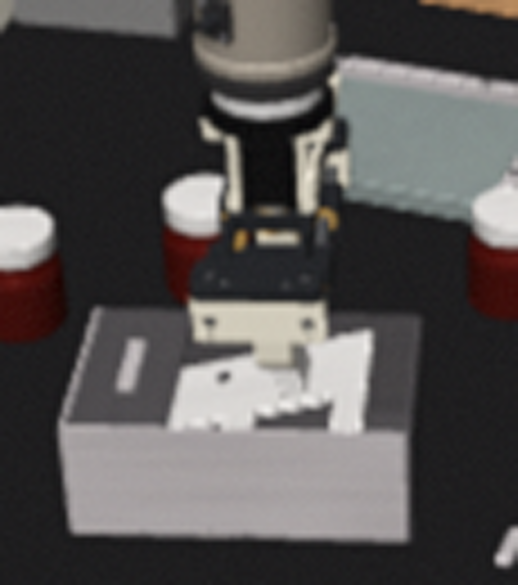

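Call:
move_arm:
  series:
    - [0,0,0,0]
    - [0,0,0,0]
    - [0,0,-0.2,0]
    - [0,0,0,0]
  force: 3

```text
time_s: 8.4
tool_pos: [0.5579, 0.1897, 0.116]
tool_rot: [3.142, 0.0, -2.985]
force: [0.8, 0.4, -3.0]
width: 0.0356
```

```bash
cat >> h.py <<'E'
from scipy.optimize import least_squares
OUT=np.array([[-80,-50],[-55,-50],[-55,50],[80,50]])/1000
def tilt_scan(S,off=47,show=1):
    """fit tilt (about tab grip) and slip: compare white mask in side view with projected plate"""
    s=ctrl.observe();g=s["tool_pos"]-[0,0,.006];y=s["tool_rot"][2]
    k=[d["mask"] for d in ctrl.silhouettes(S,"plate") if np.linalg.norm(px(S,d["point"])-proj(S,g))<45]
    if not k: print("no mask");return
    k=k[0]; out=[]
    X=np.array([np.cos(y),np.sin(y),0]);Y=np.array([-np.sin(y),np.cos(y),0]);Z=np.array([0,0,1.])
    for t in range(-4,70,2):
        for o in (off-8,off-4,off,off+4,off+8):
            a=np.radians(t);px_=np.cos(a)*X+np.sin(a)*Z;pz=-np.sin(a)*X+np.cos(a)*Z
            O=g-px_*.035-Y*.014-pz*o/1000
            P=lambda x,yy,z:O+px_*x/1000+Y*yy/1000+pz*z/1000
            m=np.zeros((384,512),np.uint8)
            def poly(q): cv2.fillPoly(m,[np.round([proj(S,P(*r)) for r in q]).astype(np.int32)],1)
            for z in(0,6):
                poly([(-80,0,z),(80,0,z),(80,50,z),(-80,50,z)])
                poly([(-80,-50,z),(-60,-50,z),(-60,0,z),(-80,0,z)]);poly([(60,-50,z),(80,-50,z),(80,0,z),(60,0,z)]);poly([(-10,-50,z),(10,-50,z),(10,0,z),(-10,0,z)])
            poly([(28,-4,0),(28,-4,59),(28,32,59),(28,32,0)])
            m=m.astype(bool); out.append(((m&k).sum()/(m|k).sum(),(k&~m).sum(),t,o,(O-px_*.08)[2]))
    out.sort(key=lambda r:r[1] if 0 else -r[0]); print("IoU,outside,tilt,off,heel_z",[tuple(np.round(r,3).tolist()) for r in out[:4]],int(k.sum()))
E
python3 - <<'E'
from h import *
S=ctrl.read_camera("side")
go([.545,.188,.1],-171)
tilt_scan(S)
for th in("plate_corner","plate_heel","plate_tab"): print(th,[(px(S,d["point"]).round(1).tolist(),round(d["conf"],2)) for d in ctrl.landmark_of(S,th)])
# predicted corner for tilts
s=ctrl.observe();g=s["tool_pos"]-[0,0,.006];y=s["tool_rot"][2]
X=np.array([np.cos(y),np.sin(y),0]);Y=np.array([-np.sin(y),np.cos(y),0]);Z=np.array([0,0,1.])
for t in(0,15,20,25,30,35,40,45):
    a=np.radians(t);p=np.cos(a)*X+np.sin(a)*Z;z=-np.sin(a)*X+np.cos(a)*Z
    print(t,proj(S,g+p*.045+Y*.036-z*.047).round(1),proj(S,g+p*.045-Y*.064-z*.041).round(1))
a=cv2.resize(S["image"][145:275,150:265,::-1],None,fx=4.5,fy=4.5,interpolation=cv2.INTER_CUBIC)
cv2.imwrite("pics/c6.png",a)
E
```

```text
t 8.45 pos [0.5579 0.1897 0.116 ] yaw -171.04 w 0.0357 F [ 0.2  0.3 -2.2]
shift cm [1.3  0.03 1.6 ] turn about tool z deg -0.04
IoU,outside,tilt,off,heel_z [(0.603, 28.0, 30.0, 47.0, 0.012), (0.601, 44.0, 32.0, 43.0, 0.013), (0.592, 27.0, 28.0, 47.0, 0.014), (0.588, 47.0, 32.0, 47.0, 0.009)] 650
plate_corner [([317.3, 288.1], 0.88), ([230.2, 301.7], 0.86), ([234.1, 215.7], 0.82)]
plate_heel [([376.6, 316.9], 0.88), ([190.0, 247.0], 0.72), ([286.2, 333.2], 0.62)]
plate_tab [([214.3, 220.2], 0.88), ([340.6, 278.3], 0.87), ([250.5, 288.5], 0.71)]
0 [230. 223.] [227.1 243.4]
15 [233.7 219.2] [230.5 239.5]
20 [234.6 217.8] [231.3 238.1]
25 [235.4 216.3] [231.9 236.6]
30 [236.  214.7] [232.4 235. ]
35 [236.4 213.1] [232.7 233.4]
40 [236.7 211.5] [232.8 231.8]
45 [236.8 209.8] [232.8 230.1]
```

View pics/c6.png

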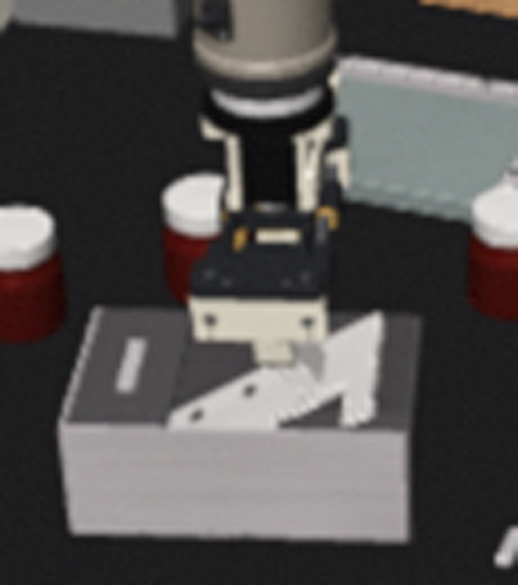

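Call:
move_arm:
  series:
    - [0,0,0,0]
    - [0,0,0,0]
    - [0.5,0,-0.5,0]
    - [0.5,0,-0.5,0]
    - [0.5,0,-0.5,0]
    - [0.5,0,-0.5,0]
    - [0.5,0,-0.5,0]
    - [0.5,0,-0.5,0]
    - [0,0,-1,0]
    - [0,0,-1.5,0]
    - [0,0,-1.5,0]
    - [0,0,0,0]
  force: 20

```text
time_s: 9.85
tool_pos: [0.5296, 0.1853, 0.1885]
tool_rot: [3.141, 0.005, -2.985]
force: [0.0, -0.8, -2.5]
width: 0.036
```

Call:
move_arm:
  series:
    - [0,0,-2,0]
    - [0,0,-2,0]
    - [0,0,-2,0]
    - [0,0,-2,0]
    - [0,0,-2,0]
    - [0,0,-1,0]
    - [0,0,0,0]
    - [0,0,0,0]

```text
time_s: 10.65
tool_pos: [0.5278, 0.185, 0.2948]
tool_rot: [3.142, -0.001, -2.985]
force: [-0.5, 1.0, -2.6]
width: 0.0361
```

```bash
python3 - <<'E'
from h import *
S=ctrl.read_camera("side")
yaw=np.radians(172.6); x=np.array([np.cos(yaw),np.sin(yaw)]);y=np.array([-x[1],x[0]])
C=np.array([.4605,-.252])
G=C-.045*x-.036*y; G2=G-.015*x-.012*y; print("home grip",G,"start",G2)
go([*G2,.25],172.6)
tilt_scan(S)
for th in("plate_corner","plate_heel","plate_tab"): print(th,[(px(S,d["point"]).round(1).tolist(),round(d["conf"],2)) for d in ctrl.landmark_of(S,th)][:3])
a=cv2.resize(S["image"][90:270,150:300,::-1],None,fx=3.3,fy=3.3,interpolation=cv2.INTER_CUBIC)
cv2.imwrite("pics/c7.png",a)
E
```

```text
home grip [ 0.50976184 -0.22209564] start [ 0.52618246 -0.21212752]
t 10.7 pos [0.5277 0.1849 0.2945] yaw -171.04 w 0.0361 F [-0.7 -1.1 -2.9]
shift cm [  6.33 -39.2    4.45] turn about tool z deg 16.36
IoU,outside,tilt,off,heel_z [(0.735, 81.0, 32.0, 47.0, 0.188), (0.732, 71.0, 30.0, 47.0, 0.19), (0.721, 78.0, 30.0, 51.0, 0.187), (0.701, 97.0, 28.0, 51.0, 0.189)] 877
plate_corner [([319.2, 285.7], 0.93), ([231.0, 301.3], 0.73), ([240.9, 160.4], 0.58)]
plate_heel [([286.2, 330.8], 0.77), ([377.2, 314.5], 0.68), ([196.7, 193.9], 0.67)]
plate_tab [([223.6, 161.2], 0.84), ([342.8, 278.4], 0.71), ([250.2, 292.3], 0.67)]
```

View pics/c7.png

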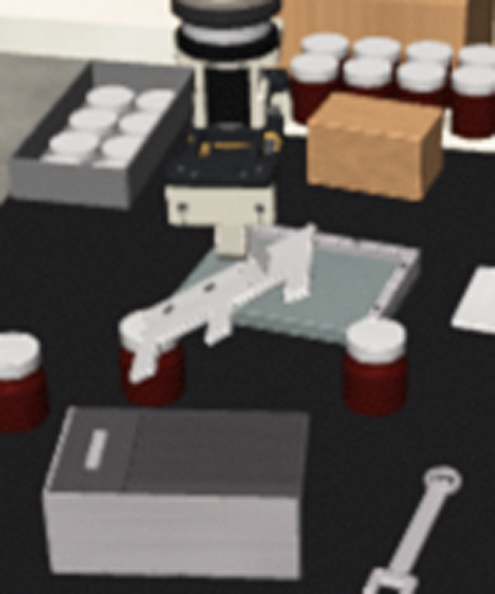

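Call:
move_arm:
  series:
    - [0.45,-3.0,0,0]
    - [0.45,-3.6,0,0]
    - [0.45,-3.6,0,0]
    - [0.45,-3.6,0,0]
    - [0.45,-3.6,0,0]
    - [0.45,-3.6,0,0]
    - [0.45,-3.6,0,0]
    - [0.45,-3.6,0,0]
    - [0.45,-3.6,0,0]
    - [0.45,-3.6,0,0]
    - [0.45,-3.0,0,0]
    - [0,-1.2,0,0]

```text
time_s: 12.1
tool_pos: [0.5405, -0.2167, 0.2952]
tool_rot: [-3.141, -0.001, -2.988]
force: [-0.6, 0.7, -2.9]
width: 0.0361
```

Call:
move_arm:
  series:
    - [0,0,1,8.2]
    - [0,0,1.5,8.2]
    - [0,0,2,0]
    - [0,0,2,0]
    - [0,0,0,0]
    - [0,0,0,0]

```text
time_s: 12.7
tool_pos: [0.5412, -0.2134, 0.231]
tool_rot: [3.141, -0.0, 3.012]
force: [0.5, -0.6, -2.6]
width: 0.0359
```

```bash
python3 - <<'E'
from h import *
S=ctrl.read_camera("side")
go([.541,-.214,.13],172.6)
tilt_scan(S)
T=ctrl.read_camera("top")
for th in("bed_corner","bed"):
    for p in(S,T): print(th,[(px(p,d["point"]).round(1).tolist(),round(d["conf"],2)) for d in ctrl.landmark_of(p,th)][:2])
print(proj(S,[.4605,-.252,.018]))
E
```

```text
t 12.75 pos [ 0.5415 -0.2137  0.2318] yaw 172.59 w 0.0359 F [-0.5 -1.3 -2.8]
shift cm [ 0.04 -0.04 10.18] turn about tool z deg -0.01
IoU,outside,tilt,off,heel_z [(0.659, 35.0, 32.0, 47.0, 0.125), (0.631, 40.0, 30.0, 47.0, 0.128), (0.627, 51.0, 34.0, 43.0, 0.126), (0.612, 51.0, 30.0, 51.0, 0.124)] 367
bed_corner [([274.6, 167.5], 0.72)]
bed_corner [([342.4, 193.2], 0.37)]
bed [([240.4, 178.6], 0.67)]
bed [([316.5, 166.7], 0.61)]
[272.28782353 169.89171805]
```

Call:
move_arm:
  series:
    - [0,0,1.5,0]
    - [0,0,2,0]
    - [0,0,2,0]
    - [0,0,2,0]
    - [0,0,1,0]
    - [0,0,0.5,0]
    - [0,0,0.5,0]
    - [0,0,0.3,0]
    - [0,0,0,0]

```text
time_s: 13.95
tool_pos: [0.5411, -0.2139, 0.133]
tool_rot: [-3.142, 0.0, 3.012]
force: [-0.6, 0.6, -2.2]
width: 0.0359
```

Call:
move_arm:
  series:
    - [0,0,0,0]
    - [0.1,0,0.4,0]
    - [0.1,0,0.4,0]
    - [0.1,0,0.4,0]
    - [0.1,0,0.4,0]
    - [0.1,0,0.4,0]
    - [0,0,0,0]
  force: 4

```text
time_s: 14.65
tool_pos: [0.5357, -0.213, 0.112]
tool_rot: [3.141, -0.001, 3.012]
force: [0.6, -0.8, -2.9]
width: 0.0359
```

```bash
python3 - <<'E'
from h import *
S=ctrl.read_camera("side")
go([.541,-.214,.071],172.6)
tilt_scan(S)
E
```

```text
t 14.7 pos [ 0.536  -0.2131  0.1123] yaw 172.55 w 0.0363 F [ 0.1  0.8 -3.8]
shift cm [-0.51 -0.02  4.13] turn about tool z deg -0.05
IoU,outside,tilt,off,heel_z [(0.696, 40.0, 24.0, 43.0, 0.02), (0.68, 36.0, 22.0, 47.0, 0.02), (0.679, 39.0, 22.0, 43.0, 0.023), (0.676, 29.0, 20.0, 47.0, 0.023)] 438
```

Call:
move_arm:
  series:
    - [0.1,0,0.4,0]
    - [0.1,0,0.4,0]
    - [0.1,0,0.4,0]
    - [0.1,0,0.4,0]
    - [0.1,0,0.4,0]
    - [0.1,0,0.4,0]
    - [0.1,0,0.4,0]
    - [0.1,0,0.4,0]
    - [0,0,0.3,0]
    - [0,0,0.2,0]
    - [0,0,0,0]

```text
time_s: 15.85
tool_pos: [0.5282, -0.2121, 0.0757]
tool_rot: [3.141, 0.0, 3.012]
force: [0.1, -0.1, -3.4]
width: 0.0362
```

```bash
python3 - <<'E'
from h import *
S=ctrl.read_camera("side")
go([.541,-.214,.071],172.6)
tilt_scan(S)
E
```

```text
t 15.9 pos [ 0.5282 -0.2121  0.0757] yaw 172.57 w 0.0363 F [-1.3  0.1 -3. ]
shift cm [-1.29 -0.02  0.47] turn about tool z deg -0.03
IoU,outside,tilt,off,heel_z [(0.778, 58.0, -2.0, 51.0, 0.023), (0.777, 71.0, 0.0, 51.0, 0.019), (0.768, 70.0, 2.0, 47.0, 0.019), (0.756, 68.0, -2.0, 55.0, 0.019)] 619
```

Call:
move_arm:
  series:
    - [0,0,0.2,0]
    - [0,0,0.2,0]
    - [0,0,0.1,0]
    - [0,0,0,0]
    - [0,0,0,0]

```text
time_s: 16.45
tool_pos: [0.529, -0.2123, 0.0718]
tool_rot: [-3.141, 0.003, 3.012]
force: [0.4, 1.3, 5.6]
width: 0.036
```

Call:
move_arm:
  series:
    - [0,0,-0.1,0]
    - [0.4,0,0,0]
    - [0.4,0,0,0]
    - [0.4,0,0,0]
    - [0.2,0,0,0]
    - [0.1,0,0,0]
    - [0,0,0,0]

```text
time_s: 17.15
tool_pos: [0.5131, -0.2105, 0.0719]
tool_rot: [-3.141, 0.0, 3.012]
force: [0.6, -2.2, -1.5]
width: 0.0361
```

Call:
move_arm:
  series:
    - [0.1,0,0,0]
    - [0.1,0,0,0]
    - [0.1,0,0,0]
    - [0.1,0,0,0]
    - [0,0,0,0]
    - [0,0,0,0]

```text
time_s: 17.75
tool_pos: [0.5108, -0.2103, 0.0727]
tool_rot: [-3.14, 0.004, 3.012]
force: [5.1, -1.4, 0.8]
width: 0.0359
```

```bash
python3 - <<'E'
from h import *
go([.5098,-.2221,.0718],172.6)
E
```

```text
t 17.75 pos [ 0.5108 -0.2103  0.0727] yaw 172.56 w 0.0359 F [ 5.1 -1.4  0.8]
shift cm [-0.05 -1.18  0.09] turn about tool z deg -0.04
```

Call:
move_arm:
  series:
    - [-0.05,-0.3,0,0]
    - [0,-0.3,0,0]
    - [0,-0.3,0,0]
    - [0,-0.1,0,0]
    - [0,-0.1,0,0]
    - [0,0,0,0]

```text
time_s: 18.35
tool_pos: [0.5093, -0.2195, 0.0723]
tool_rot: [3.14, 0.002, 3.011]
force: [5.7, 4.2, 1.4]
width: 0.0361
```

Call:
move_arm:
  series:
    - [0,-0.1,0,0]
    - [0,-0.1,0,0]
    - [0,0,0,0]

```text
time_s: 18.65
tool_pos: [0.509, -0.2214, 0.0723]
tool_rot: [3.14, 0.002, 3.011]
force: [6.0, 4.5, 1.0]
width: 0.0362
```

Call:
move_arm:
  series:
    - [0,-0.1,0,0]
    - [0,-0.1,0,0]
    - [0,0,0,0]

```text
time_s: 18.95
tool_pos: [0.5087, -0.2232, 0.0722]
tool_rot: [3.139, 0.002, 3.011]
force: [5.4, 4.5, 1.9]
width: 0.0363
```

Call:
move_arm:
  series:
    - [0,-0.1,0,0]
    - [0,0,0,0]

```text
time_s: 19.15
tool_pos: [0.5086, -0.2239, 0.0722]
tool_rot: [3.139, 0.001, 3.011]
force: [5.2, 6.7, 2.6]
width: 0.0373
```

Call:
move_arm:
  series:
    - [0,-0.1,0,0]
    - [0,0,0,0]
    - [0,0,0,0]

```text
time_s: 19.45
tool_pos: [0.5085, -0.2248, 0.0722]
tool_rot: [3.139, 0.002, 3.011]
force: [5.9, 6.8, 2.3]
width: 0.0391
```

Call:
move_arm:
  series:
    - [0,0,0,0]
    - [0,0,0,0]
    - [0,0,0,0]
    - [0,0,0,0]
  grip: 120

```text
time_s: 19.85
tool_pos: [0.5072, -0.2267, 0.0717]
tool_rot: [3.141, -0.001, 3.012]
force: [0.6, 1.0, 0.4]
width: 0.0485
```

Call:
move_arm:
  series:
    - [0,0,-1,0]
    - [0,0,-2,0]
    - [0,0,-3,0]
    - [0,0,-4,0]
    - [0,0,-4,0]
    - [0,0,-4,0]
    - [0,4,0,0]
    - [0,4.5,0,0]
    - [0,4.5,0,0]
    - [0,4.5,0,0]
    - [0,4.5,0,0]
    - [0,0,0,0]

```text
time_s: 21.05
tool_pos: [0.5359, -0.0037, 0.2528]
tool_rot: [3.14, 0.001, 3.017]
force: [-1.0, -0.6, 0.8]
width: 0.0487
```

```bash
python3 - <<'E'
from h import *
S=ctrl.read_camera("side");T=ctrl.read_camera("top")
go([.5098,-.2221,.0718],172.6)
a=cv2.resize(T["image"][120:220,275:360,::-1],None,fx=5.5,fy=5.5,interpolation=cv2.INTER_CUBIC)
b=cv2.resize(S["image"][150:200,195:285,::-1],None,fx=3.6,fy=5.5,interpolation=cv2.INTER_CUBIC)
c=np.zeros((550,796,3),np.uint8);c[:,:a.shape[1]]=a[:550];c[:b.shape[0],470:470+b.shape[1]]=b;cv2.imwrite("pics/c8.png",c)
for th in("plate_corner","bed_corner"):
    for p in(S,T): print(th,[(px(p,d["point"]).round(1).tolist(),round(d["conf"],2)) for d in ctrl.landmark_of(p,th)][:4])
E
```

```text
t 21.15 pos [ 0.5359 -0.0078  0.2525] yaw 172.7 w 0.0489 F [-0.5 -0.1 -0.1]
shift cm [ -0.13 -21.59  18.07] turn about tool z deg 0.1
plate_corner [([316.4, 286.0], 0.89), ([229.4, 301.7], 0.87), ([267.9, 167.7], 0.68), ([189.9, 225.9], 0.36)]
plate_corner [([121.7, 195.7], 0.73), ([147.4, 265.8], 0.63), ([188.8, 229.3], 0.53)]
bed_corner [([271.9, 166.9], 0.88), ([207.2, 251.0], 0.65), ([190.9, 224.6], 0.62)]
bed_corner [([331.4, 202.3], 0.63), ([332.4, 205.4], 0.27)]
```

View pics/c8.png

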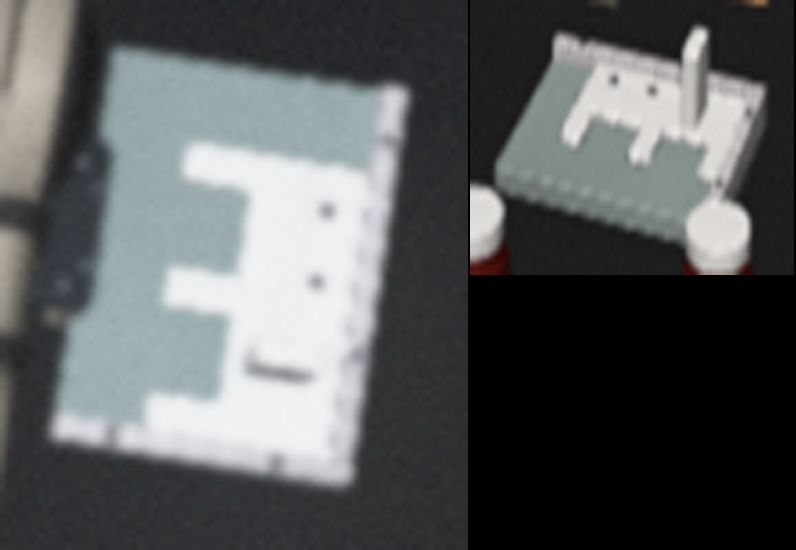

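```bash
python3 - <<'E'
from h import *
T=ctrl.read_camera("top")
g=T["image"].astype(float)
yaw=np.radians(172.5);x=np.array([np.cos(yaw),np.sin(yaw)]);y=np.array([-x[1],x[0]])
im=cv2.GaussianBlur(T["image"],(0,0),.5).astype(np.float32)
def prof(P0,d,z,rng):
    q=np.array([proj(T,[*(P0+d*r),z]) for r in rng]).astype(np.float32)
    return cv2.remap(im,q[:,0][None],q[:,1][None],cv2.INTER_CUBIC)[0]
C=np.array([.4605,-.252]); r=np.arange(-.02,.0161,.002)
def edge(P0s,d,lo,hi,z=.024):  # steepest brightness change
    rr=np.arange(lo,hi,.0005); v=np.mean([prof(p,d,z,rr)[:,0] for p in P0s],0); gr=np.gradient(cv2.GaussianBlur(v[None],(0,0),4)[0]); return rr[np.abs(gr[8:-8]).argmax()+8]
# heel edge offsets (expect -0.160), at three y; fence outer x edge (expect .012, z .03)
for yo in(-.015,-.03,-.04,-.09): print("heel",yo,edge([C+y*yo],x,-.175,-.145).round(4),"bed fence outer",edge([C+y*yo],x,.002,.03,.03).round(4))
for xo in(-.14,-.152,-.148,-.07,-.08): print("prong end",xo,edge([C+x*xo],y,-.115,-.085).round(4))
for xo in(-.15,-.1,-.05): print("y fence outer",xo,edge([C+x*xo],y,.004,.03,.03).round(4))
# blueness along gaps
for xo in(-.145,-.11,-.07,-.03): print("R-B",xo,(lambda v:(v[:,0]-v[:,2]).round().astype(int).tolist())(prof(C+x*xo,y,.024,r)))
for yo in(-.09,-.06,-.03): print("x",yo,(lambda v:(v[:,0]-v[:,2]).round().astype(int).tolist())(prof(C+y*yo,x,.024,r)))
print("teal ref",im[150,300])
E
```

```text
heel -0.015 -0.16 bed fence outer 0.0145
heel -0.03 -0.159 bed fence outer 0.0155
heel -0.04 -0.1595 bed fence outer 0.015
heel -0.09 -0.1605 bed fence outer 0.0145
prong end -0.14 -0.1005
prong end -0.152 -0.101
prong end -0.148 -0.1015
prong end -0.07 -0.101
prong end -0.08 -0.1015
y fence outer -0.15 0.013
y fence outer -0.1 0.013
y fence outer -0.05 0.0125
R-B -0.145 [-3, -3, -3, -3, -3, -3, -3, -3, -3, -3, -2, -4, -5, -4, -4, -3, -3, -4, -4]
R-B -0.11 [-2, -2, -2, -2, -3, -3, -2, -2, -3, -4, -4, -5, -5, -4, -4, -6, -6, -5, -2]
R-B -0.07 [-2, -3, -3, -3, -3, -3, -3, -3, -4, -5, -5, -5, -5, -5, -5, -5, -4, -3, -4]
R-B -0.03 [-3, -3, -3, -3, -2, -3, -3, -3, -4, -4, -4, -5, -6, -5, -4, -4, -4, -4, -4]
x -0.09 [-10, -6, -4, -2, -2, -3, -3, -3, -3, -3, -3, -3, -4, -4, -5, -5, -6, -5, -4]
x -0.06 [-3, -2, -2, -2, -3, -3, -2, -2, -2, -2, -3, -4, -5, -6, -6, -5, -6, -6, -5]
x -0.03 [-2, -2, -2, -2, -2, -2, -2, -2, -3, -3, -4, -5, -5, -4, -4, -4, -5, -5, -5]
teal ref [152. 169. 172.]
```

```bash
python3 -c "
from station import ctrl
print(ctrl.sign_off())"
```

```text
the job is handed in; nothing more can be done
None
```

The plate is on the setting bed, flat and right way up, against both fences and released. I handed the job in at about 21 s of the 51 s allowed. Sign-off reports no verdict, so whether it passes is not confirmed.

- **Which plate:** three things looked like the plate, at top-view pixels (181,162), (115,223) and (144,300). I took the one in the bin at (181,162), the farthest from the base.
- **Grip:** the tool can only point straight down here, so I gripped the tab across its 36 mm (the plate's y), not along x as the text says. With a light grip of 3 to 5 N the plate could swing on the tab.
- **Out of the bin:** it tipped to about 31° with its far end at about 12 mm, still down in the bin. I then gripped harder and drew it out from under the hood.
- **Setting down:** the far end touched the bed first, and I lowered the tab end slowly until the plate lay flat.
- **Pushing home:** I pushed until each fence pushed back, about 6 N on the x fence and 7 N on the y fence. Then I opened the gripper and moved it clear.

**Last checks (top view):**
- The edge away from the tab sits 159–160.5 mm from the measured fence corner, where 160 is expected. The notch-side ends sit 100.5–101.5 mm away, where 100 is expected.
- The plate's angle matches the bed's to within about 0.5°, and no bed colour shows between the plate and the fences.

**Disagreements:**
- The x fence's outer edge measured about 3 mm off. I put that down to its side face showing in the picture.
- The y figures leave room for a 1–2 mm gap, within the 4 mm allowed.
- I did not measure the bystanders' positions at the end. The gripper and plate passed above them, and I saw no sign of contact.

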